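# Walk a heavy toolbox home into its docking board

### The arm

A 6-joint arm with a two-finger parallel gripper is mounted at the origin on the work surface; the furniture and walls round the work are solid. World frame = base frame: x ahead of the robot, y to its left, z up, the work surface at z = 0. Lengths are in mm, angles in rad, forces in N, time in s.
With the tool pointing down it reaches from about 350 to 925 mm from the base axis. Payload 6.4 kg.
Tool frame: the origin (TCP) lies midway between the tips of the shut fingers; the grasp point (between the pads) lies 19 mm behind it; z points along the fingers, y is the line along which they close (so a half turn about z gives the same grasp; the last joint's range is limited). The gripper opens to 94 mm and grips with 3 to 60 N. Pads are 16 mm wide; open, the fingers measure 119 mm over their backs; the gripper's body (75 mm by 177 mm) begins 78 mm behind the grasp point.
Start: joints at [-0.174, 0.245, 1.558, -0, 1.339, -0.174], TCP at [650.011, 0.004, 205.455] pointing down, gripper open.
Joint ranges: [-3.13, 3.13], [-1.02, 2.26], [0.13, 2.54], [-0.95, 4.09], [0.21, 2.88], [-2.74, 2.74]. Speed limits (rad/s): [2.57, 2.57, 3.14, 3.14, 3.14, 3.14].

### API

Orientations are given as a rotation vector (axis times angle).
In Python, from rig import r, optics gives the robot as it stands.
- The arm moves only by the tool play_rows, never from a script. Its arguments are lists of equal length, an entry for each row: "travel": the shift along the world's x, y, z in units of 25 mm (1.0 is 25 mm), a list of three; "turn": the turn about the world's z in units of 5 degrees (1.0 is 5 degrees). A call has 1 to 8 rows; each row shifts and turns the commanded pose from where the row before left it; what a row does not reach is not made up. A row lasts 1/12 s, in which the tool goes at most 41.7 mm and 7.16 degrees, less where a joint would pass 70% of its speed; a pose out of reach is approached as far as the arm can. A call is refused whole if a number of a shift passes 1 or a number of a turn 1, either way. A call with a gripper value outside its range is refused whole. "gripper" is the finger opening in mm, from 0 to 94, set as the call begins (left out, the last holds). The fingers move at their own pace and stop on an object; "newtons" is the grip in N (left out, the last holds). Time passes only in rows, so rows that do not move let the fingers close. It gives the time, the measured TCP pose, the force, the opening and the grip force at its end, in the units of the state.
- r.read_state(): the state, without advancing time (a new reading comes with each control period).
- optics.get_image(name): name is "scene" or "side" or "wrist"; returns the picture (420x560x3 uint8, red, green, blue); there is no depth.
- optics.camera_params(name): a dict with "K" (3x3 intrinsics, pixels), "rvec" (rotation vector, rad) and "tvec" (3), from world to camera coordinates, as OpenCV has them. Camera axes: x right, y down, z forward; pixel columns grow to the right and rows downward; lengths in mm; the calibration is good to about 2 mm. A picture is of the moment at which its call begins: read the wrist's pose just before it. camera_params takes no time and is no camera call; for the wrist camera it gives the pose at the moment of the call.
- r.close_job(): hands the job in; it is judged then, once.
The state is a dict: "clock": time; "joints": joint angles; "joint_vel": joint speeds; "joint_torque": joint torques, N m; "ee_pos": TCP position; "ee_rot": TCP orientation; "contact_force": force on the tool from outside, world axes, zero at the start; "moment": the same for the moment, N m; "finger_gap": opening from 0.0 (shut) to 1.0 (fully open); "grip_force": force on a finger pad.
Only numpy, scipy, OpenCV 4.12 (cv2) and the standard library are available. Lean on these libraries where they do the work, as an engineer would, in place of code of your own. Each camera call takes 0.05 s, during which the arm holds its last target. There are 200 camera calls.

### The job

Move the low heavy toolbox forward along the plywood board, in between the two short side guides, until its far face is pressed up square against the stop bar, wherever that is set, then let go of it. Walk it there by pushing its two near corners forward in turn: keep off the three latches in the middle of its near face, and be gentle, never pressing on the toolbox with more than 22 N. Keep it flat on its feet and leave the things round the board where they are.

Things in the scene. Friction and masses are not known exactly. Their poses are not given: they have to be found in the camera images.
- dock: rigid plywood board fixed on the table, 330 x 360 x 12 mm (x -140 to 190, y +-180 mm). Origin: on the table under it; x is the way the toolbox travels (away from the robot, up to 20 degrees to its right), y left; board top z = 12 mm. Two aluminium guides, 28 mm high above it, x = 100 to 175 mm, inner faces y = +-146 mm (6 mm beside the toolbox), flare out by 24 degrees nearer than x = 100 mm
- fence: fixed fence at the far end of the board, carrying the adjustable aluminium stop bar (270 mm long across the board, 6 to 34 mm above it). Axes and origin as the board's. The bar is clamped at a setting that this pose does not tell: its near face is somewhere between x = 161 and 175 mm, square to x, so it must be felt for. It is rigid and does not give way to pushes under 22 N
- toolbox: closed low dark-steel toolbox, 140 x 280 x 62 mm (x, y, z; 68 with the folded handle), about 1.5 kg, loose. Origin: centre of its underside (on the board); x forward to the stop, y left. Steel from 6 to 61 mm above the board, on four rubber feet at x = +-45, y = +-115 mm. Pushed at one near corner it turns about its other end, which stays about where it is
- near_left (a point): on the toolbox's flat upright near face, 10 mm in from the left edge (x -70, y 130 mm), 30 mm above its underside: where to push the left corner. Sliding it there takes about 6 to 12 N; once it meets the stop the force climbs at once. What two fingers press on it in all can be up to 1.4 times the net force felt at the wrist
- near_right (a point): the same push point at the right corner (x -70, y -130 mm)
- latches: three steel toggle latches fixed on the toolbox's near face at y = -55, 0 and 55 mm (the row spans y +-75 mm, 23 to 57 mm above the toolbox's underside), standing 12 mm proud of that face; not to be pressed. Origin and axes as the toolbox's
- far_left (a point): point on the toolbox's far face (x +70, y +130 mm), 30 mm above its underside; it meets the stop bar when home (toolbox origin then 70 mm short of the bar's near face)
- far_right (a point): the same at the right (x +70, y -130 mm)
- grease_tin: round tin, 73 mm across, 41 mm high, left of the board; a bystander; origin under its centre
- masking_tape_1: wide roll of masking tape lying flat, 104 mm across, 48 mm high, right of the middle of the board; a bystander; origin under its centre
- offcut_2: wood offcut, 45 x 90 x 36 mm, right of the near part of the board; a bystander; origin under its centre

How it is judged:
By the outcome, as a careful person would: the job done as asked, in the order asked, and still so for the second after the job is handed in, with the robot touching nothing.
It also fails if it takes over 72 s, if anything falls off the work surface, if the arm or the gripper's body presses on something with over 40 N, if the wrist force passes 120 N, or if a joint passes its speed limit or range.

## Working session

There is one attempt and no reset: what is moved stays moved. The work goes in short steps, Python scripts to look and compute and a tool call to move; the robot and the scene stay as the last step left them, time stands still between calls to the robot, and variables do not carry over. Pictures are saved under pics/ and viewed, at most 10 in all, crops included, and the job is handed in when it is done.

Besides the shell and the picture viewer there is one more tool, called in YAML: its name, and indented under it one key for each argument. play_rows: Moves the arm, as the interface text tells. Its arguments: {"type":"object","properties":{"travel":{"type":"array"},"turn":{"type":"array"},"gripper":{"type":"number"},"newtons":{"type":"number"}},"required":["travel","turn"]}

```bash
mkdir -p pics; cat > h.py <<'E'
import numpy as np, cv2
from rig import r, optics
def ray(cp,uv):
    R=cv2.Rodrigues(np.array(cp["rvec"],float))[0];t=np.array(cp["tvec"],float).ravel()
    d=R.T@np.linalg.inv(np.array(cp["K"],float))@np.array([uv[0],uv[1],1.0]); return -R.T@t,d
def onz(cp,uv,z):
    c,d=ray(cp,uv); return c+d*(z-c[2])/d[2]
def proj(cp,P):
    return cv2.projectPoints(np.array(P,float).reshape(-1,3),np.array(cp["rvec"],float),np.array(cp["tvec"],float),np.array(cp["K"],float),None)[0].reshape(-1,2)
E
python3 - <<'E'
from h import *
a=[]
for n in ("scene","side"):
    im=optics.get_image(n); cv2.imwrite(f"pics/{n}0.png",im[:,:,::-1])
    cv2.imwrite(f"pics/{n}0b.png",cv2.resize(im[:,:,::-1],(784,588),interpolation=cv2.INTER_CUBIC))
    print(n,optics.camera_params(n))
print(r.read_state())
E
```

```text
scene {'K': array([[523.32845338,   0.        , 286.49162947],
       [  0.        , 523.32845338, 210.70262296],
       [  0.        ,   0.        ,   1.        ]]), 'rvec': array([ 2.03721963, -0.66403269,  0.39131048]), 'tvec': array([-534.16354328,  159.99409528,  895.65030852])}
side {'K': array([[422.24048407,   0.        , 284.86242897],
       [  0.        , 422.24048407, 207.7632139 ],
       [  0.        ,   0.        ,   1.        ]]), 'rvec': array([ 2.25820033,  0.02115003, -0.02843371]), 'tvec': array([-557.14210423,  -58.56426091, 1241.40796406])}
{'clock': 0.1, 'joints': array([-1.74108129e-01,  2.45730526e-01,  1.55887819e+00,  8.63653049e-06,
        1.33871341e+00, -1.74117265e-01]), 'joint_vel': array([ 0.00040956, -0.00205161, -0.00125641, -0.00018976, -0.00142928,
        0.00132972]), 'joint_torque': array([ 3.34354118e-04, -4.16915452e+01, -3.15525234e+01,  6.87146815e-02,
        3.09705036e-02, -6.25096459e-05]), 'ee_pos': array([6.49459531e+02, 9.80792755e-02, 2.04471810e+02]), 'ee_rot': array([-2.22042839e+00, -2.22044425e+00,  1.54763246e-03]), 'contact_force': array([ 1.07395139, -0.51675887,  0.58436569]), 'moment': array([-0.0274791 ,  0.03328291,  0.04757633]), 'grip_force': 0.0, 'finger_gap': 1.0008072518583677}
```

View pics/scene0b.png

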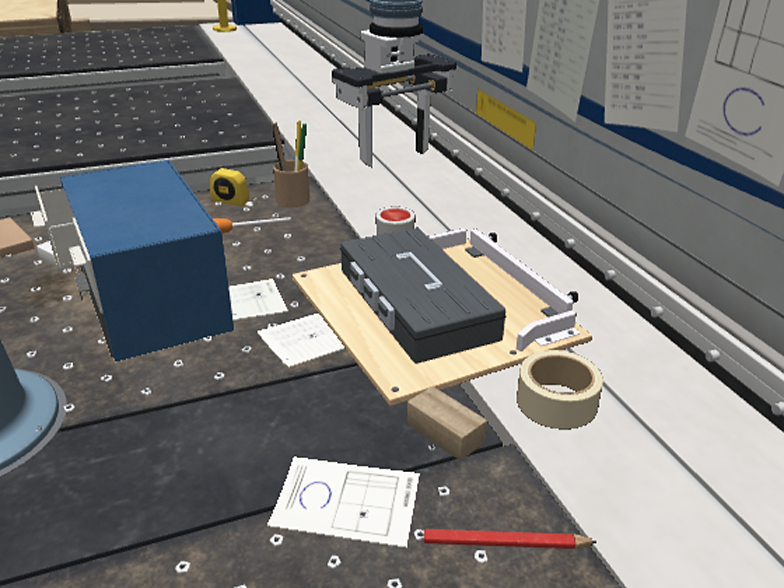

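View pics/side0b.png

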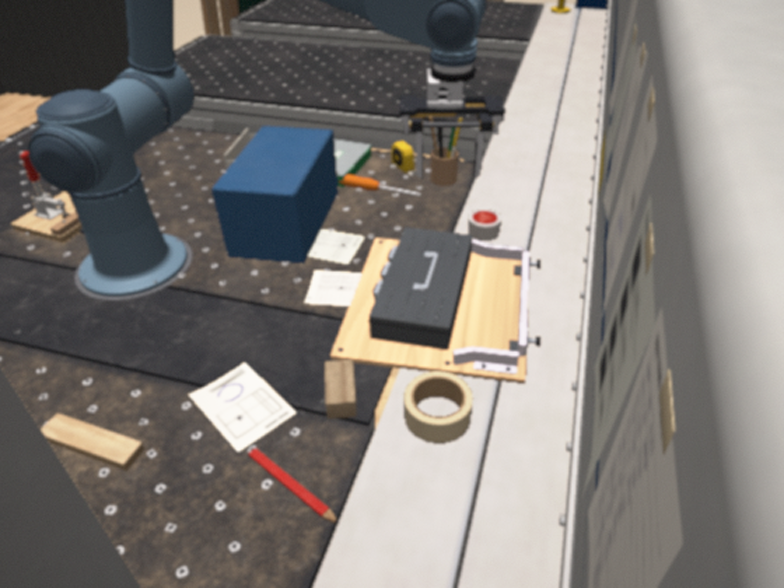

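The scene view shows the dark box (top corners, in enlarged pixels, at about (342,241), (416,358), (504,317), (422,229)) and the board corners at (293,277), (390,402), (592,340). The side view shows the same layout, with the blue cabinet close to the board on its near-left side.

```bash
python3 - <<'E'
from h import *
sc=optics.camera_params("scene"); sd=optics.camera_params("side")
f=1.4
def P(cp,d):
    for k,(u,v,z) in d.items(): print(k,onz(cp,(u/f,v/f),z).round(1))
P(sc,dict(bNL=(293,277,12),bNR=(390,402,12),bFR=(592,340,12),tNL=(342,241,73),tNR=(416,358,73),tFR=(504,317,73),tFL=(422,229,73),tin=(396,213,41),tape=(560,372,48),off=(447,410,36),blueNRtop=(221,237,150),bluebot=(232,330,0)))
print()
P(sd,dict(bNL=(377,238,12),bNR=(332,367,12),bFR=(525,378,12),tNL=(404,230,73),tNR=(374,328,73),tFR=(450,339,73),tFL=(471,236,73),tin=(485,218,41),tape=(438,400,48),off=(340,375,36),bluebotNR=(306,257,0)))
im=optics.get_image("wrist"); cv2.imwrite("pics/w0.png",im[:,:,::-1]); print(optics.camera_params("wrist"))
E
```

```text
bNL [497.4  69.8  12. ]
bNR [ 441.2 -278.1   12. ]
bFR [ 757.3 -334.9   12. ]
tNL [568.9  30.8  73. ]
tNR [ 473.2 -287.9   73. ]
tFR [ 626.5 -283.    73. ]
tFL [700.5  -8.4  73. ]
tin [742.9 121.8  41. ]
tape [ 624.6 -390.5   48. ]
off [ 471.  -353.3   36. ]
blueNRtop [360.    8.4 150. ]
bluebot [356.5   2.9   0. ]

bNL [508.3  77.9  12. ]
bNR [ 453.5 -303.2   12. ]
bFR [ 771.2 -323.6   12. ]
tNL [568.4  17.3  73. ]
tNR [ 524.4 -272.6   73. ]
tFR [ 647.9 -297.1   73. ]
tFL [701.7  -3.5  73. ]
tin [742.1 113.4  41. ]
tape [ 626.6 -402.1   48. ]
off [ 472.8 -342.9   36. ]
bluebotNR [360.5  23.7   0. ]
{'K': array([[322.33629236,   0.        , 279.23775532],
       [  0.        , 322.33629236, 210.34780769],
       [  0.        ,   0.        ,   1.        ]]), 'rvec': array([-2.87771843e+00, -1.08882918e-03,  2.94184328e-03]), 'tvec': array([-648.38462134,  -27.57160061,  392.7216386 ])}
```

View pics/w0.png

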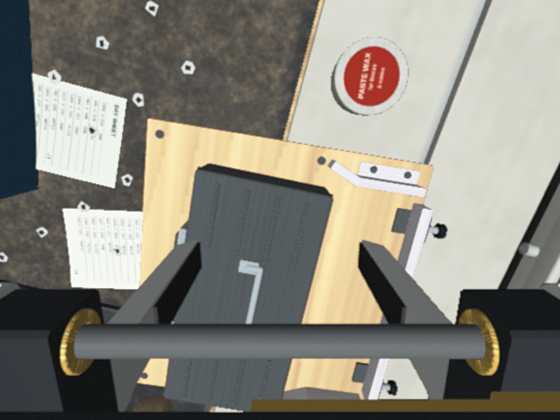

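The wrist view shows the left end of the board and box clearly: board corners at (149,119) and (434,166), box top corners at about (198,166) and (332,196). I'm shifting right to see the rest.

play_rows:
  travel:
    - [0, -1, 0]
    - [0, -1, 0]
    - [0, -1, 0]
    - [0, -1, 0]
    - [0, -1, 0]
    - [0, -1, 0]
    - [0, -1, 0]
    - [0, 0, 0]
  turn: [0, 0, 0, 0, 0, 0, 0, 0]

```text
clock: 0.82
ee_pos: [649.5, -179.1, 205.0]
ee_rot: [2.226, 2.217, -0.002]
contact_force: [0.0, 0.6, -0.3]
finger_gap: 1.0
grip_force: 0.0
```

```bash
cat >> h.py <<'E'
def wr(name):
    cp=optics.camera_params("wrist"); im=optics.get_image("wrist"); cv2.imwrite(f"pics/{name}.png",im[:,:,::-1]); np.savez(f"pics/{name}.npz",**cp); return cp,im
E
python3 - <<'E'
from h import *
w0={'K':[[322.33629236,0,279.23775532],[0,322.33629236,210.34780769],[0,0,1]],'rvec':[-2.87771843,-1.08882918e-03,2.94184328e-03],'tvec':[-648.38462134,-27.57160061,392.7216386]}
for k,(u,v,z) in dict(bNL=(149,119,12),bFL=(434,166,12),tNL=(204,166,73),tFL=(332,196,73)).items(): print(k,onz(w0,(u,v),z).round(1))
cp,im=wr("w1"); s=r.read_state(); print(s["clock"],s["ee_pos"],s["contact_force"])
E
```

```text
bNL [503.3  80.6  12. ]
bFL [827.1  28.6  12. ]
tNL [575.8  36.2  73. ]
tFL [700.8   6.6  73. ]
0.8667 [ 649.59776443 -176.88852965  204.89184561] [-0.26673775  0.86549613  0.59695597]
```

View pics/w1.png

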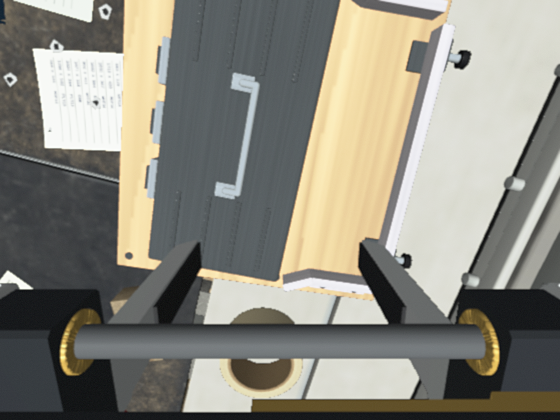

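The view shows the box's right end: top far-right corner (280,279), near-right corner (149,262), board corner (117,264), and the stop bar at far right. Now fitting the edges.

```bash
python3 - <<'E'
from h import *
cp=dict(np.load("pics/w1.npz")); im=cv2.imread("pics/w1.png").astype(int)
b,g,rr=im[...,0],im[...,1],im[...,2]
wood=(rr-b>45)&(rr>150)
dark=(im.max(2)<95)
def fit(px,z):
    P=np.array([onz(cp,p,z)[:2] for p in px]); 
    l=cv2.fitLine(P.astype(np.float32),cv2.DIST_HUBER,0,.01,.01).ravel(); return P,l
far=[];near=[];bn=[]
for v in range(15,240,5):
    w=np.where(wood[v,230:])[0]
    if len(w): far.append((230+w[0]-.5,v))
    w=np.where(wood[v,:230])[0]
    if len(w) : bn.append((w[0]-.5,v))
    d=np.where(dark[v,140:230])[0]
    w=np.where(wood[v,100:190])[0]
    if len(w): near.append((100+w[-1]+.5,v))
for n,px,z in (("far",far,73),("near",near,73),("boardnear",bn,12)):
    P,l=fit(px,z); a=np.degrees(np.arctan2(l[1],l[0])); res=(P-l[2:])@np.array([-l[1],l[0]])
    print(n,"dir",a%180, "x at y=-150",l[2]+(-150-l[3])*l[0]/l[1],"res",res.round(1)[:46])
for k,(u,v,z) in dict(bNR=(117,264,12),tNR=(149,262,73),tFR=(280,279,73)).items(): print(k,onz(cp,(u,v),z).round(1))
E
```

```text
far dir 78.254364 x at y=-150 669.86615 res [-0.3 -0.4  0.4  0.3  0.2  0.1  0.  -0.1 -0.2 -0.3 -0.4  0.4  0.3  0.2
  0.1 -0.  -0.1 -0.2 -0.3 -0.4  0.4  0.3  0.2  0.1 -0.  -0.2 -0.3 -0.4
  0.5  0.4  0.3  0.1  0.  -0.1 -0.2 -0.3 -0.4  0.5  0.3  0.2  0.1  0.
 -0.1 -0.2 -0.3]
near dir 80.67392 x at y=-150 524.93427 res [-9.6 -9.9 -9.3 -9.6 -9.  -1.5 -0.9  1.5  2.1  1.9  2.5  2.3  0.2 -0.
 -6.5 -7.7 -7.1 -7.4  1.4  3.9  3.7  4.3  5.   4.8  2.7  2.4 -5.4 -4.7
 -5.   3.2  3.9  6.6  6.3  7.   6.8  4.6  5.3 -2.8 -3.1 -2.4 -1.7 -2.
 -1.3 -1.6 -0.9]
boardnear dir 80.70667 x at y=-150 463.72552 res [ 0.4  0.2  1.1  1.   0.8  0.7  0.5  0.4 -0.8  0.  -0.1 -0.3 -0.4 -0.6
 -0.7 -0.9  0.  -0.2 -0.3 -0.5 -0.6 -0.8 -1.  -0.  -0.2 -0.4 -0.5 -0.7
  0.2  0.1 -0.1  0.9  0.7  0.6  0.4  0.2  0.  -0.1 -0.3  0.7  0.5  0.3
  0.2 -0.  -0.2]
bNR [ 444.2 -273.4   12. ]
tNR [ 511.6 -243.3   73. ]
tFR [ 649.1 -263.4   73. ]
```

play_rows:
  travel:
    - [-0.89, -0.22, 0]
    - [-0.89, -0.22, 0]
    - [-0.89, -0.22, 0]
    - [-0.89, -0.22, 0]
    - [-0.89, -0.22, 0]
    - [-0.89, -0.22, 0]
    - [-0.89, -0.22, 0]
    - [-0.89, -0.22, 0]
  turn: [-1, -0.86, 0, 0, 0, 0, 0, 0]
  gripper: 0
  newtons: 40

```text
clock: 1.53
ee_pos: [471.0, -217.8, 205.2]
ee_rot: [-2.392, -2.035, -0.0]
contact_force: [-0.4, 0.1, 0.0]
finger_gap: 0.466
grip_force: 0.0
```

play_rows:
  travel:
    - [0, 0, -1]
    - [0, 0, -1]
    - [0, 0, -1]
    - [0, 0, -1]
    - [0, 0, -1]
    - [0, 0, -0.9]
    - [0, 0, -0.5]
    - [0, 0, 0]
  turn: [0, 0, 0, 0, 0, 0, 0, 0]

```text
clock: 2.2
ee_pos: [469.9, -216.2, 42.1]
ee_rot: [-2.388, -2.031, 0.002]
contact_force: [0.6, 0.2, 0.0]
finger_gap: 0.006
grip_force: 0.0
```

```bash
python3 - <<'E'
from h import *
cp,im=wr("w2"); im=optics.get_image("scene"); cv2.imwrite("pics/s2.png",cv2.resize(im[120:320,150:450,::-1],(780,520),interpolation=cv2.INTER_CUBIC)); s=r.read_state(); print(s["ee_pos"],s["contact_force"],s["finger_gap"])
E
```

```text
[ 472.09545469 -218.16525355   45.46850003] [-0.36144451 -0.00744749  0.62544088] 0.002688616911103421
```

View pics/s2.png

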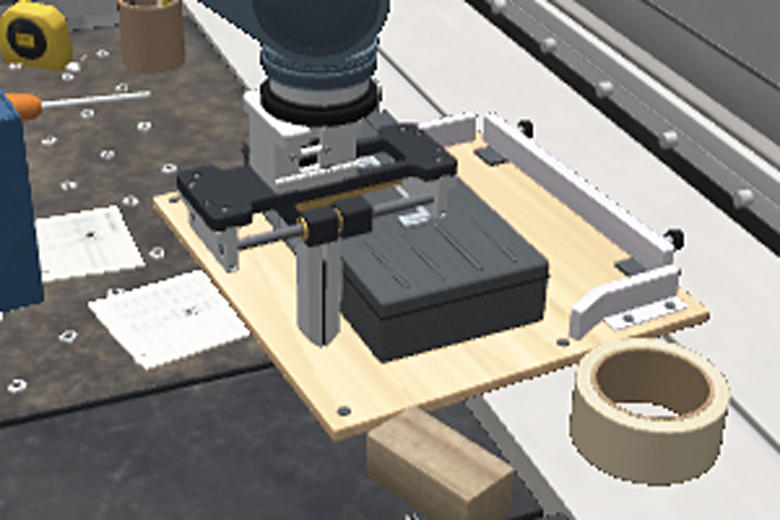

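The view shows the shut fingers behind the near-right corner, clear of the box and latches. Next: lower slightly, move 5 mm right, then approach.

play_rows:
  travel:
    - [0, -0.2, -0.5]
    - [0.4, -0.06, 0]
    - [0.2, -0.03, 0]
    - [0.08, -0.013, 0]
    - [0.08, -0.013, 0]
    - [0.08, -0.013, 0]
    - [0.08, -0.013, 0]
    - [0, 0, 0]
  turn: [0, 0, 0, 0, 0, 0, 0, 0]

```text
clock: 2.97
ee_pos: [495.4, -227.7, 33.3]
ee_rot: [2.394, 2.034, 0.0]
contact_force: [0.1, -0.1, 0.6]
finger_gap: 0.006
grip_force: 0.0
```

play_rows:
  travel:
    - [0.08, -0.013, 0]
    - [0.08, -0.013, 0]
    - [0.08, -0.013, 0]
    - [0, 0, 0]
  turn: [0, 0, 0, 0]

```text
clock: 3.3
ee_pos: [499.7, -228.1, 32.5]
ee_rot: [-2.391, -2.032, 0.003]
contact_force: [-4.8, 0.4, 3.4]
finger_gap: 0.006
grip_force: 2.5
```

play_rows:
  travel:
    - [0.06, -0.01, 0]
    - [0.06, -0.01, 0]
    - [0.06, -0.01, 0]
    - [0.06, -0.01, 0]
    - [0, 0, 0]
  turn: [0, 0, 0, 0, 0]

```text
clock: 3.72
ee_pos: [505.3, -229.5, 32.3]
ee_rot: [-2.391, -2.032, 0.005]
contact_force: [-5.5, -1.6, 1.8]
finger_gap: 0.003
grip_force: 2.8
```

play_rows:
  travel:
    - [0.08, -0.013, 0]
    - [0.08, -0.013, 0]
    - [0.08, -0.013, 0]
    - [0.08, -0.013, 0]
  turn: [0, 0, 0, 0]

```text
clock: 4.05
ee_pos: [512.9, -230.9, 32.2]
ee_rot: [-2.391, -2.032, 0.006]
contact_force: [-7.4, -1.7, 1.8]
finger_gap: 0.007
grip_force: 3.7
```

play_rows:
  travel:
    - [0.08, -0.013, 0]
    - [0.08, -0.013, 0]
    - [0.08, -0.013, 0]
    - [0.08, -0.013, 0]
    - [0.08, -0.013, 0]
    - [0, 0, 0]
  turn: [0, 0, 0, 0, 0, 0]

```text
clock: 4.55
ee_pos: [523.3, -232.5, 32.2]
ee_rot: [-2.391, -2.032, 0.005]
contact_force: [-5.3, -1.4, 0.4]
finger_gap: 0.007
grip_force: 2.6
```

play_rows:
  travel:
    - [-0.3, 0.05, 0]
    - [-0.9, 0.14, 0]
    - [0, 1, 0]
    - [0.16, 1, 0]
    - [0.16, 1, 0]
    - [0.16, 1, 0]
    - [0.16, 1, 0]
    - [0.16, 1, 0]
  turn: [0, 0, 0, 0, 0, 0, 0, 0]

```text
clock: 5.22
ee_pos: [515.0, -76.5, 33.1]
ee_rot: [2.394, 2.033, 0.001]
contact_force: [-1.0, -0.6, -0.0]
finger_gap: 0.005
grip_force: 0.0
```

play_rows:
  travel:
    - [0.14, 1, 0]
    - [0.14, 1, 0]
    - [0.14, 1, 0]
    - [0.14, 1, 0]
    - [0, 0.2, 0]
    - [0.3, -0.05, 0]
    - [0, 0, 0]
  turn: [0, 0, 0, 0, 0, 0, 0]

```text
clock: 5.8
ee_pos: [537.7, 25.4, 33.4]
ee_rot: [2.393, 2.033, 0.001]
contact_force: [-0.7, -0.3, 0.6]
finger_gap: 0.008
grip_force: 0.0
```

play_rows:
  travel:
    - [0.08, -0.013, 0]
    - [0.08, -0.013, 0]
    - [0.08, -0.013, 0]
    - [0.08, -0.013, 0]
    - [0.08, -0.013, 0]
    - [0.08, -0.013, 0]
  turn: [0, 0, 0, 0, 0, 0]

```text
clock: 6.3
ee_pos: [548.7, 23.8, 32.9]
ee_rot: [-2.395, -2.033, -0.0]
contact_force: [-0.5, 0.2, -0.1]
finger_gap: 0.004
grip_force: 0.0
```

play_rows:
  travel:
    - [0.08, -0.013, 0]
    - [0.08, -0.013, 0]
    - [0.08, -0.013, 0]
    - [0.08, -0.013, 0]
  turn: [0, 0, 0, 0]

```text
clock: 6.63
ee_pos: [554.3, 23.4, 32.2]
ee_rot: [-2.39, -2.031, 0.006]
contact_force: [-6.6, 1.9, 3.9]
finger_gap: 0.005
grip_force: 3.9
```

```bash
python3 - <<'E'
from h import *
cp,im=wr("w3"); s=r.read_state(); print(s["ee_pos"],s["contact_force"])
E
```

```text
[554.55148364  23.39706404  32.15101039] [-6.31911526  0.2545042   1.64181098]
```

View pics/w3.png

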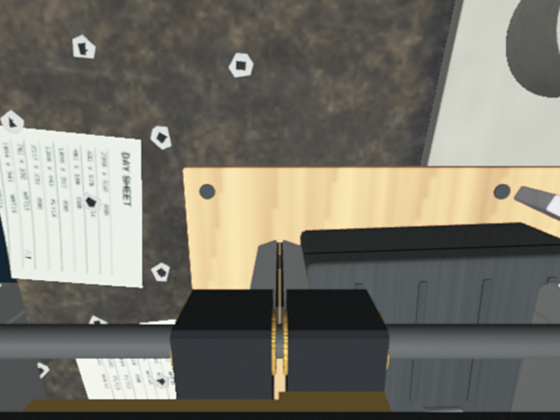

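The fingers bear on the face right at the left corner. The box's lower left edge runs from (305,234) to (520,224), about 2.6° counter-clockwise of the board.

```bash
cat >> h.py <<'E'
O=np.array([611.9,-119.0]); A=np.radians(-9.3); ex=np.array([np.cos(A),np.sin(A)]); ey=np.array([-ex[1],ex[0]])
def bd(p): d=np.array(p[:2])-O; return np.array([d@ex,d@ey]).round(1)
E
python3 - <<'E'
from h import *
cp=dict(np.load("pics/w3.npz"))
for n,u,v,z in (("boxbl",305,234,18),("boxbl2",515,224,18),("top",305,252,73),("top2",520,246,73),("bNL",186,168,12),("hole",207,191,12),("hole2",502,191,12),("guidetip",517,192,40)): print(n,bd(onz(cp,(u,v),z)))
E
```

```text
boxbl [-64.4 139. ]
boxbl2 [ 67.5 146.1]
top [-68.4 149.4]
top2 [ 30.3 152.7]
bNL [-139.   180.1]
hole [-126.7  165.5]
hole2 [ 59.7 166. ]
guidetip [ 48.5 171.2]
```

play_rows:
  travel:
    - [0.08, -0.013, 0]
    - [0.08, -0.013, 0]
    - [0.08, -0.013, 0]
    - [0.08, -0.013, 0]
    - [0.08, -0.013, 0]
    - [0.08, -0.013, 0]
  turn: [0, 0, 0, 0, 0, 0]

```text
clock: 7.18
ee_pos: [565.8, 22.3, 31.8]
ee_rot: [-2.389, -2.03, 0.006]
contact_force: [-7.1, 4.1, 2.4]
finger_gap: 0.006
grip_force: 3.8
```

play_rows:
  travel:
    - [0.08, -0.013, 0]
    - [0.08, -0.013, 0]
    - [0.08, -0.013, 0]
    - [0.08, -0.013, 0]
    - [0.08, -0.013, 0]
  turn: [0, 0, 0, 0, 0]

```text
clock: 7.6
ee_pos: [575.7, 20.8, 31.7]
ee_rot: [-2.389, -2.03, 0.006]
contact_force: [-7.7, 3.6, 2.5]
finger_gap: 0.006
grip_force: 3.9
```

play_rows:
  travel:
    - [0.08, -0.013, 0]
    - [0.08, -0.013, 0]
    - [0.08, -0.013, 0]
    - [0.08, -0.013, 0]
    - [0, 0, 0]
  turn: [0, 0, 0, 0, 0]

```text
clock: 8.02
ee_pos: [584.3, 19.3, 31.7]
ee_rot: [-2.39, -2.031, 0.005]
contact_force: [-4.6, 4.3, 1.1]
finger_gap: 0.003
grip_force: 2.7
```

play_rows:
  travel:
    - [-0.3, 0.05, 0]
    - [-0.9, 0.14, 0]
    - [-0.35, -0.8, 0]
    - [-0.25, -1, 0]
    - [-0.25, -1, 0]
    - [-0.25, -1, 0]
    - [-0.25, -1, 0]
    - [-0.25, -1, 0]
  turn: [0, 0, 0, 0, 0, 0, 0, 0]

```text
clock: 8.68
ee_pos: [516.2, -123.5, 33.3]
ee_rot: [2.393, 2.034, 0.001]
contact_force: [0.1, 0.3, 0.4]
finger_gap: 0.003
grip_force: 0.0
```

play_rows:
  travel:
    - [-0.16, -1, 0]
    - [-0.16, -1, 0]
    - [-0.16, -1, 0]
    - [-0.16, -1, 0]
    - [0, -0.2, 0]
    - [0.4, -0.06, 0]
    - [0.2, -0.03, 0]
  turn: [0, 0, 0, 0, 0, 0, 0]

```text
clock: 9.27
ee_pos: [516.5, -229.4, 33.2]
ee_rot: [2.394, 2.033, 0.001]
contact_force: [-0.6, 0.4, -0.4]
finger_gap: 0.006
grip_force: 0.0
```

play_rows:
  travel:
    - [0.08, -0.013, 0]
    - [0.08, -0.013, 0]
    - [0.08, -0.013, 0]
    - [0.08, -0.013, 0]
    - [0.08, -0.013, 0]
    - [0.08, -0.013, 0]
  turn: [0, 0, 0, 0, 0, 0]

```text
clock: 9.77
ee_pos: [526.0, -230.6, 32.5]
ee_rot: [-2.39, -2.032, 0.004]
contact_force: [-7.4, 1.2, 3.7]
finger_gap: 0.007
grip_force: 4.0
```

play_rows:
  travel:
    - [0.08, -0.013, 0]
    - [0.08, -0.013, 0]
    - [0.08, -0.013, 0]
    - [0.08, -0.013, 0]
    - [0.08, -0.013, 0]
    - [0.08, -0.013, 0]
    - [0.08, -0.013, 0]
    - [0, 0, 0]
  turn: [0, 0, 0, 0, 0, 0, 0, 0]

```text
clock: 10.43
ee_pos: [539.9, -233.8, 32.2]
ee_rot: [-2.392, -2.032, 0.004]
contact_force: [-5.1, -1.7, 0.9]
finger_gap: 0.002
grip_force: 2.4
```

play_rows:
  travel:
    - [-0.3, 0.05, 0]
    - [-0.9, 0.14, 0]
    - [0.16, 1, 0]
    - [0.16, 1, 0]
    - [0.16, 1, 0]
    - [0.16, 1, 0]
    - [0.16, 1, 0]
    - [0.16, 1, 0]
  turn: [0, 0, 0, 0, 0, 0, 0, 0]

```text
clock: 11.1
ee_pos: [535.5, -77.7, 33.2]
ee_rot: [2.394, 2.033, 0.001]
contact_force: [0.1, -0.3, 1.0]
finger_gap: 0.004
grip_force: 0.0
```

play_rows:
  travel:
    - [0.16, 1, 0]
    - [0.16, 1, 0]
    - [0.16, 1, 0]
    - [0.16, 1, 0]
    - [0.1, 0.16, 0]
    - [0.6, -0.1, 0]
    - [0, 0, 0]
  turn: [0, 0, 0, 0, 0, 0, 0]

```text
clock: 11.68
ee_pos: [570.8, 22.1, 33.6]
ee_rot: [2.392, 2.033, 0.003]
contact_force: [0.5, 0.1, 0.8]
finger_gap: 0.006
grip_force: 0.0
```

play_rows:
  travel:
    - [0.1, -0.03, 0]
    - [0.1, -0.03, 0]
    - [0.1, -0.02, 0]
    - [0.1, -0.016, 0]
    - [0.08, -0.013, 0]
    - [0.08, -0.013, 0]
    - [0.08, -0.013, 0]
    - [0.08, -0.013, 0]
  turn: [0, 0, 0, 0, 0, 0, 0, 0]

```text
clock: 12.35
ee_pos: [585.3, 19.1, 32.5]
ee_rot: [-2.391, -2.031, 0.005]
contact_force: [-7.8, 1.7, 4.7]
finger_gap: 0.004
grip_force: 4.1
```

play_rows:
  travel:
    - [0.08, -0.013, 0]
    - [0.08, -0.013, 0]
    - [0.08, -0.013, 0]
    - [0.08, -0.013, 0]
    - [0.08, -0.013, 0]
    - [0.08, -0.013, 0]
    - [0.08, -0.013, 0]
    - [0, 0, 0]
  turn: [0, 0, 0, 0, 0, 0, 0, 0]

```text
clock: 13.02
ee_pos: [598.8, 17.8, 31.8]
ee_rot: [-2.39, -2.031, 0.005]
contact_force: [-4.9, 2.9, 1.9]
finger_gap: 0.006
grip_force: 2.9
```

```bash
cat >> h.py <<'E'
def leftedge(name,top=165,bot=300):
    cp,im=wr(name); im=im.astype(int); wood=(im[...,0]-im[...,2]>45)&(im[...,0]>140); P=[]
    for u in range(315,480,5):
        w=np.where(wood[top:bot,u])[0]
        if len(w): P.append(bd(onz(cp,(u,top+w[-1]+.5),18)))
    return np.array(P)
E
python3 - <<'E'
from h import *
P=leftedge("w4"); print(P[::3].tolist()); print(np.polyfit(P[:,0],P[:,1],1))
E
```

```text
[[-13.2, 142.5], [-3.7, 141.9], [5.9, 141.2], [15.4, 140.6], [25.0, 140.0], [34.6, 139.3], [44.1, 139.3], [53.7, 138.7], [63.3, 138.1], [73.0, 136.7], [82.5, 136.8]]
[-6.46644473e-02  1.41840894e+02]
```

View pics/w4.png

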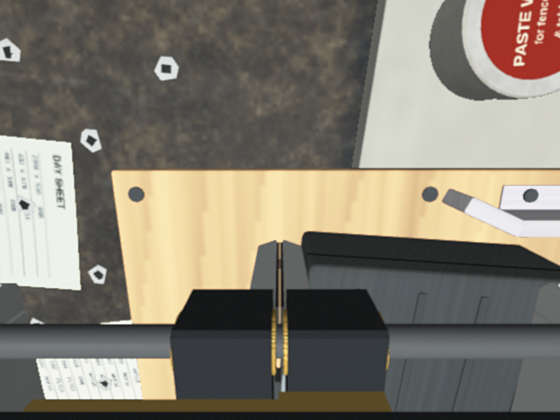

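The box's left edge is clean against the wood, with its near corner at (303,234). It is about 3.7° clockwise of the board and centred to about 1 mm. Now the right corner.

play_rows:
  travel:
    - [-0.3, 0.05, 0]
    - [-0.9, 0.14, 0]
    - [-0.35, -0.8, 0]
    - [-0.25, -1, 0]
    - [-0.25, -1, 0]
    - [-0.25, -1, 0]
    - [-0.25, -1, 0]
    - [-0.25, -1, 0]
  turn: [0, 0, 0, 0, 0, 0, 0, 0]

```text
clock: 13.73
ee_pos: [530.6, -125.0, 33.2]
ee_rot: [2.393, 2.034, 0.0]
contact_force: [0.5, -0.1, -0.3]
finger_gap: 0.003
grip_force: 0.0
```

play_rows:
  travel:
    - [-0.16, -1, 0]
    - [-0.16, -1, 0]
    - [-0.16, -1, 0]
    - [-0.16, -1, 0]
    - [0, -0.25, 0]
    - [0.5, -0.08, 0]
    - [0, 0, 0]
  turn: [0, 0, 0, 0, 0, 0, 0]

```text
clock: 14.32
ee_pos: [528.7, -232.8, 33.5]
ee_rot: [2.394, 2.032, 0.001]
contact_force: [-0.3, 0.3, 0.9]
finger_gap: 0.009
grip_force: 0.0
```

play_rows:
  travel:
    - [0.1, -0.016, 0]
    - [0.1, -0.016, 0]
    - [0.1, -0.016, 0]
    - [0.08, -0.013, 0]
    - [0.08, -0.013, 0]
    - [0.08, -0.013, 0]
    - [0.08, -0.013, 0]
  turn: [0, 0, 0, 0, 0, 0, 0]

```text
clock: 14.9
ee_pos: [541.2, -233.8, 32.5]
ee_rot: [-2.39, -2.032, 0.005]
contact_force: [-8.6, 0.6, 3.6]
finger_gap: 0.008
grip_force: 3.9
```

play_rows:
  travel:
    - [0.08, -0.013, 0]
    - [0.08, -0.013, 0]
    - [0.08, -0.013, 0]
    - [0.08, -0.013, 0]
    - [0.08, -0.013, 0]
    - [0.08, -0.013, 0]
  turn: [0, 0, 0, 0, 0, 0]

```text
clock: 15.4
ee_pos: [552.9, -236.5, 32.2]
ee_rot: [-2.391, -2.032, 0.006]
contact_force: [-7.8, -1.5, 1.7]
finger_gap: 0.004
grip_force: 3.4
```

play_rows:
  travel:
    - [0.08, -0.013, 0]
    - [0.08, -0.013, 0]
    - [0.08, -0.013, 0]
    - [0.08, -0.013, 0]
    - [0.08, -0.013, 0]
    - [0, 0, 0]
  turn: [0, 0, 0, 0, 0, 0]

```text
clock: 15.9
ee_pos: [563.3, -238.2, 32.1]
ee_rot: [-2.391, -2.032, 0.005]
contact_force: [-6.0, -2.4, 1.0]
finger_gap: 0.002
grip_force: 2.6
```

play_rows:
  travel:
    - [-0.3, 0.05, 0]
    - [-0.9, 0.14, 0]
    - [0.16, 1, 0]
    - [0.16, 1, 0]
    - [0.16, 1, 0]
    - [0.16, 1, 0]
    - [0.16, 1, 0]
    - [0.16, 1, 0]
  turn: [0, 0, 0, 0, 0, 0, 0, 0]

```text
clock: 16.57
ee_pos: [559.0, -82.0, 33.2]
ee_rot: [2.394, 2.033, 0.001]
contact_force: [0.5, -0.4, 0.5]
finger_gap: 0.006
grip_force: 0.0
```

play_rows:
  travel:
    - [0.15, 1, 0]
    - [0.15, 1, 0]
    - [0.15, 1, 0]
    - [0.15, 1, 0]
    - [0.1, 0.15, 0]
    - [0.5, -0.08, 0]
    - [0, 0, 0]
  turn: [0, 0, 0, 0, 0, 0, 0]

```text
clock: 17.15
ee_pos: [590.5, 18.1, 33.5]
ee_rot: [2.392, 2.034, 0.002]
contact_force: [-0.5, -0.6, 0.2]
finger_gap: 0.004
grip_force: 0.0
```

play_rows:
  travel:
    - [0.08, -0.02, 0]
    - [0.08, -0.013, 0]
    - [0.08, -0.013, 0]
    - [0.08, -0.013, 0]
    - [0.08, -0.013, 0]
    - [0.08, -0.013, 0]
  turn: [0, 0, 0, 0, 0, 0]

```text
clock: 17.65
ee_pos: [600.3, 16.2, 32.8]
ee_rot: [-2.393, -2.033, 0.003]
contact_force: [-7.9, -0.7, 3.4]
finger_gap: 0.004
grip_force: 3.6
```

play_rows:
  travel:
    - [0.08, -0.013, 0]
    - [0.08, -0.013, 0]
    - [0.08, -0.013, 0]
    - [0.08, -0.013, 0]
    - [0.08, -0.013, 0]
    - [0.08, -0.013, 0]
    - [0.08, -0.013, 0]
    - [0, 0, 0]
  turn: [0, 0, 0, 0, 0, 0, 0, 0]

```text
clock: 18.32
ee_pos: [612.8, 15.2, 31.8]
ee_rot: [-2.39, -2.031, 0.005]
contact_force: [-4.7, 2.1, 1.5]
finger_gap: 0.003
grip_force: 2.9
```

```bash
python3 - <<'E'
from h import *
P=leftedge("w5",200); print(P[::4].tolist()); print(np.polyfit(P[:20,0],P[:20,1],1)); print(bd(r.read_state()["ee_pos"]))
E
```

```text
[[1.0, 143.6], [13.7, 143.0], [26.3, 143.0], [39.0, 142.4], [51.7, 142.4], [64.4, 141.8], [77.1, 141.1], [89.7, 141.2], [102.5, 140.5]]
[-2.72714205e-02  1.43553141e+02]
[-20.8 132.6]
```

play_rows:
  travel:
    - [-0.3, 0.05, 0]
    - [-0.9, 0.14, 0]
    - [-0.25, -0.8, 0]
    - [-0.22, -1, 0]
    - [-0.22, -1, 0]
    - [-0.22, -1, 0]
    - [-0.22, -1, 0]
    - [-0.22, -1, 0]
  turn: [0, 0, 0, 0, 0, 0, 0, 0]

```text
clock: 19.03
ee_pos: [550.9, -127.5, 33.2]
ee_rot: [2.393, 2.033, 0.001]
contact_force: [-0.4, 0.1, 0.7]
finger_gap: 0.006
grip_force: 0.0
```

play_rows:
  travel:
    - [-0.16, -1, 0]
    - [-0.16, -1, 0]
    - [-0.16, -1, 0]
    - [-0.16, -1, 0]
    - [0, -0.22, 0]
    - [0.6, -0.1, 0]
    - [0, 0, 0]
  turn: [0, 0, 0, 0, 0, 0, 0]

```text
clock: 19.62
ee_pos: [551.7, -235.1, 33.6]
ee_rot: [2.393, 2.032, 0.002]
contact_force: [0.6, 0.4, 0.0]
finger_gap: 0.002
grip_force: 0.0
```

play_rows:
  travel:
    - [0.08, -0.013, 0]
    - [0.08, -0.013, 0]
    - [0.08, -0.013, 0]
    - [0.08, -0.013, 0]
    - [0.08, -0.013, 0]
  turn: [0, 0, 0, 0, 0]

```text
clock: 20.03
ee_pos: [560.3, -235.4, 32.9]
ee_rot: [-2.394, -2.035, 0.0]
contact_force: [-0.0, 0.7, 0.0]
finger_gap: 0.007
grip_force: 0.0
```

play_rows:
  travel:
    - [0.08, -0.013, 0]
    - [0.08, -0.013, 0]
    - [0.08, -0.013, 0]
    - [0.08, -0.013, 0]
    - [0.08, -0.013, 0]
    - [0.08, -0.013, 0]
    - [0, 0, 0]
  turn: [0, 0, 0, 0, 0, 0, 0]

```text
clock: 20.62
ee_pos: [570.7, -237.9, 32.3]
ee_rot: [-2.392, -2.032, 0.005]
contact_force: [-5.3, -1.7, 1.6]
finger_gap: 0.001
grip_force: 2.7
```

play_rows:
  travel:
    - [-0.3, 0.05, 0]
    - [-0.9, 0.14, 0]
    - [0.16, 1, 0]
    - [0.16, 1, 0]
    - [0.16, 1, 0]
    - [0.16, 1, 0]
    - [0.16, 1, 0]
    - [0.16, 1, 0]
  turn: [0, 0, 0, 0, 0, 0, 0, 0]

```text
clock: 21.28
ee_pos: [566.3, -81.8, 33.2]
ee_rot: [2.394, 2.033, 0.001]
contact_force: [0.3, -0.1, -0.2]
finger_gap: 0.0
grip_force: 0.0
```

play_rows:
  travel:
    - [0.16, 1, 0]
    - [0.16, 1, 0]
    - [0.16, 1, 0]
    - [0.16, 1, 0]
    - [0.1, 0.15, 0]
    - [0.5, -0.08, 0]
    - [0, 0, 0]
  turn: [0, 0, 0, 0, 0, 0, 0]

```text
clock: 21.87
ee_pos: [598.8, 18.5, 33.5]
ee_rot: [2.392, 2.034, 0.002]
contact_force: [0.1, 0.5, 1.1]
finger_gap: 0.002
grip_force: 0.0
```

play_rows:
  travel:
    - [0.1, -0.03, 0]
    - [0.1, -0.03, 0]
    - [0.1, -0.02, 0]
    - [0.08, -0.013, 0]
    - [0.08, -0.013, 0]
    - [0.08, -0.013, 0]
    - [0.08, -0.013, 0]
  turn: [0, 0, 0, 0, 0, 0, 0]

```text
clock: 22.45
ee_pos: [612.9, 15.2, 32.9]
ee_rot: [-2.394, -2.034, 0.0]
contact_force: [-0.0, -0.0, 0.3]
finger_gap: 0.01
grip_force: 0.0
```

play_rows:
  travel:
    - [0.08, -0.013, 0]
    - [0.08, -0.013, 0]
    - [0.08, -0.013, 0]
    - [0.08, -0.013, 0]
    - [0.08, -0.013, 0]
    - [0.08, -0.013, 0]
    - [0, 0, 0]
  turn: [0, 0, 0, 0, 0, 0, 0]

```text
clock: 23.03
ee_pos: [622.6, 14.7, 31.9]
ee_rot: [-2.39, -2.031, 0.005]
contact_force: [-5.0, 3.0, 2.5]
finger_gap: 0.003
grip_force: 3.0
```

```bash
python3 - <<'E'
from h import *
P=leftedge("w6",200); print(P[::4].tolist()); print(np.polyfit(P[:20,0],P[:20,1],1)); print(bd(r.read_state()["ee_pos"]))
E
```

```text
[[10.8, 144.0], [23.5, 143.3], [36.2, 142.7], [48.9, 142.1], [61.6, 142.1], [74.3, 141.5], [87.1, 140.8], [99.8, 140.2]]
[-3.67188913e-02  1.44078455e+02]
[-11.  133.7]
```

play_rows:
  travel:
    - [-0.3, 0.05, 0]
    - [-0.9, 0.14, 0]
    - [-0.25, -0.8, 0]
    - [-0.22, -1, 0]
    - [-0.22, -1, 0]
    - [-0.22, -1, 0]
    - [-0.22, -1, 0]
    - [-0.22, -1, 0]
  turn: [0, 0, 0, 0, 0, 0, 0, 0]

```text
clock: 23.75
ee_pos: [560.7, -128.0, 33.2]
ee_rot: [2.393, 2.034, 0.0]
contact_force: [1.2, -0.5, 0.4]
finger_gap: 0.005
grip_force: 0.0
```

play_rows:
  travel:
    - [-0.16, -1, 0]
    - [-0.16, -1, 0]
    - [-0.16, -1, 0]
    - [-0.16, -1, 0]
    - [0, -0.28, 0]
    - [0.6, -0.1, 0]
    - [0, 0, 0]
  turn: [0, 0, 0, 0, 0, 0, 0]

```text
clock: 24.33
ee_pos: [561.5, -237.2, 33.6]
ee_rot: [2.393, 2.032, 0.002]
contact_force: [1.0, 0.1, -0.1]
finger_gap: 0.002
grip_force: 0.0
```

play_rows:
  travel:
    - [0.08, -0.013, 0]
    - [0.08, -0.013, 0]
    - [0.08, -0.013, 0]
    - [0.08, -0.013, 0]
    - [0.08, -0.013, 0]
  turn: [0, 0, 0, 0, 0]

```text
clock: 24.75
ee_pos: [570.1, -237.5, 32.9]
ee_rot: [-2.394, -2.035, 0.0]
contact_force: [0.1, -0.2, 0.9]
finger_gap: 0.005
grip_force: 0.0
```

play_rows:
  travel:
    - [0.08, -0.013, 0]
    - [0.08, -0.013, 0]
    - [0.08, -0.013, 0]
    - [0.08, -0.013, 0]
    - [0.08, -0.013, 0]
    - [0.08, -0.013, 0]
    - [0.08, -0.013, 0]
    - [0, 0, 0]
  turn: [0, 0, 0, 0, 0, 0, 0, 0]

```text
clock: 25.42
ee_pos: [582.3, -240.4, 32.3]
ee_rot: [-2.392, -2.032, 0.005]
contact_force: [-6.5, -0.6, 1.3]
finger_gap: 0.004
grip_force: 2.6
```

play_rows:
  travel:
    - [-0.3, 0.05, 0]
    - [-0.9, 0.14, 0]
    - [0.16, 1, 0]
    - [0.16, 1, 0]
    - [0.16, 1, 0]
    - [0.16, 1, 0]
    - [0.16, 1, 0]
    - [0.16, 1, 0]
  turn: [0, 0, 0, 0, 0, 0, 0, 0]

```text
clock: 26.08
ee_pos: [578.0, -84.2, 33.2]
ee_rot: [2.394, 2.034, 0.001]
contact_force: [-0.4, 0.8, 1.5]
finger_gap: 0.003
grip_force: 0.0
```

play_rows:
  travel:
    - [0.16, 1, 0]
    - [0.16, 1, 0]
    - [0.16, 1, 0]
    - [0.16, 1, 0]
    - [0.1, 0.12, 0]
    - [0.5, -0.08, 0]
    - [0, 0, 0]
  turn: [0, 0, 0, 0, 0, 0, 0]

```text
clock: 26.67
ee_pos: [610.5, 15.3, 33.5]
ee_rot: [2.392, 2.034, 0.002]
contact_force: [0.3, 0.1, -0.1]
finger_gap: 0.007
grip_force: 0.0
```

play_rows:
  travel:
    - [0.1, -0.016, 0]
    - [0.1, -0.016, 0]
    - [0.1, -0.016, 0]
    - [0.08, -0.013, 0]
    - [0.08, -0.013, 0]
    - [0.08, -0.013, 0]
    - [0.08, -0.013, 0]
    - [0.08, -0.013, 0]
  turn: [0, 0, 0, 0, 0, 0, 0, 0]

```text
clock: 27.33
ee_pos: [624.2, 13.3, 32.2]
ee_rot: [-2.39, -2.031, 0.006]
contact_force: [-8.0, 2.3, 3.1]
finger_gap: 0.005
grip_force: 4.1
```

play_rows:
  travel:
    - [0.08, -0.013, 0]
    - [0.08, -0.013, 0]
    - [0.08, -0.013, 0]
    - [0.08, -0.013, 0]
    - [0, 0, 0]
  turn: [0, 0, 0, 0, 0]

```text
clock: 27.75
ee_pos: [632.4, 12.7, 31.9]
ee_rot: [-2.39, -2.031, 0.005]
contact_force: [-5.6, 2.5, 1.2]
finger_gap: 0.002
grip_force: 3.0
```

play_rows:
  travel:
    - [0.06, -0.01, 0]
    - [0.06, -0.01, 0]
    - [0.06, -0.01, 0]
    - [0, 0, 0]
  turn: [0, 0, 0, 0]

```text
clock: 28.08
ee_pos: [636.7, 12.1, 31.8]
ee_rot: [-2.39, -2.03, 0.005]
contact_force: [-4.9, 2.9, 1.3]
finger_gap: 0.006
grip_force: 3.1
```

play_rows:
  travel:
    - [-0.3, 0.05, 0]
    - [-0.9, 0.14, 0]
    - [-0.25, -0.8, 0]
    - [-0.22, -1, 0]
    - [-0.22, -1, 0]
    - [-0.22, -1, 0]
    - [-0.22, -1, 0]
    - [-0.22, -1, 0]
  turn: [0, 0, 0, 0, 0, 0, 0, 0]

```text
clock: 28.75
ee_pos: [574.9, -130.9, 33.3]
ee_rot: [2.393, 2.034, 0.0]
contact_force: [0.9, -0.8, -0.6]
finger_gap: 0.01
grip_force: 0.0
```

play_rows:
  travel:
    - [-0.16, -1, 0]
    - [-0.16, -1, 0]
    - [-0.16, -1, 0]
    - [-0.16, -1, 0]
    - [0, -0.28, 0]
    - [0.6, -0.1, 0]
    - [0, 0, 0]
  turn: [0, 0, 0, 0, 0, 0, 0]

```text
clock: 29.33
ee_pos: [575.7, -240.0, 33.6]
ee_rot: [2.393, 2.032, 0.002]
contact_force: [0.4, -0.2, 1.1]
finger_gap: 0.003
grip_force: 0.0
```

play_rows:
  travel:
    - [0.08, -0.013, 0]
    - [0.08, -0.013, 0]
    - [0.08, -0.013, 0]
    - [0.08, -0.013, 0]
    - [0.08, -0.013, 0]
    - [0.08, -0.013, 0]
    - [0.08, -0.013, 0]
    - [0.08, -0.013, 0]
  turn: [0, 0, 0, 0, 0, 0, 0, 0]

```text
clock: 30.0
ee_pos: [588.2, -241.5, 32.4]
ee_rot: [-2.39, -2.032, 0.006]
contact_force: [-8.2, -1.9, 3.5]
finger_gap: 0.007
grip_force: 3.7
```

play_rows:
  travel:
    - [0.06, -0.01, 0]
    - [0.06, -0.01, 0]
    - [0.06, -0.01, 0]
    - [0, 0, 0]
  turn: [0, 0, 0, 0]

```text
clock: 30.33
ee_pos: [592.9, -242.5, 32.3]
ee_rot: [-2.391, -2.032, 0.005]
contact_force: [-6.1, -1.2, 1.1]
finger_gap: 0.003
grip_force: 2.8
```

```bash
python3 - <<'E'
from h import *
s=r.read_state(); print(bd(s["ee_pos"]),bd([636.7,12.1]),s["contact_force"])
E
```

```text
[   1.2 -124.9] [  3.3 133.4] [-6.06124286 -1.21471393  1.14396012]
```

play_rows:
  travel:
    - [0.06, -0.01, 0]
    - [0.06, -0.01, 0]
    - [0.04, -0.006, 0]
    - [0.04, -0.006, 0]
  turn: [0, 0, 0, 0]

```text
clock: 30.67
ee_pos: [597.5, -243.3, 32.2]
ee_rot: [-2.391, -2.032, 0.006]
contact_force: [-8.4, -1.2, 1.6]
finger_gap: 0.004
grip_force: 3.7
```

play_rows:
  travel:
    - [0.04, -0.006, 0]
    - [0.04, -0.006, 0]
    - [0, 0, 0]
  turn: [0, 0, 0]

```text
clock: 30.92
ee_pos: [599.7, -243.6, 32.3]
ee_rot: [-2.391, -2.032, 0.006]
contact_force: [-7.1, -1.1, 1.8]
finger_gap: 0.005
grip_force: 3.1
```

play_rows:
  travel:
    - [-0.3, 0.05, 0]
    - [-0.9, 0.14, 0]
    - [0.16, 1, 0]
    - [0.16, 1, 0]
    - [0.16, 1, 0]
    - [0.16, 1, 0]
    - [0.16, 1, 0]
    - [0.16, 1, 0]
  turn: [0, 0, 0, 0, 0, 0, 0, 0]

```text
clock: 31.58
ee_pos: [595.8, -87.4, 33.2]
ee_rot: [2.394, 2.034, 0.001]
contact_force: [0.5, -0.0, -0.1]
finger_gap: 0.006
grip_force: 0.0
```

play_rows:
  travel:
    - [0.16, 1, 0]
    - [0.16, 1, 0]
    - [0.16, 1, 0]
    - [0.16, 1, 0]
    - [0.1, 0.12, 0]
    - [0.5, -0.08, 0]
    - [0, 0, 0]
  turn: [0, 0, 0, 0, 0, 0, 0]

```text
clock: 32.17
ee_pos: [628.2, 12.1, 33.5]
ee_rot: [2.392, 2.034, 0.002]
contact_force: [1.1, -0.7, 0.4]
finger_gap: 0.003
grip_force: 0.0
```

play_rows:
  travel:
    - [0.08, -0.013, 0]
    - [0.08, -0.013, 0]
    - [0.08, -0.013, 0]
    - [0.06, -0.01, 0]
    - [0.06, -0.01, 0]
    - [0.06, -0.01, 0]
  turn: [0, 0, 0, 0, 0, 0]

```text
clock: 32.67
ee_pos: [637.2, 10.2, 32.9]
ee_rot: [-2.394, -2.034, 0.0]
contact_force: [0.1, -0.3, 0.4]
finger_gap: 0.005
grip_force: 0.0
```

play_rows:
  travel:
    - [0.04, -0.006, 0]
    - [0.04, -0.006, 0]
    - [0.04, -0.006, 0]
    - [0.04, -0.006, 0]
  turn: [0, 0, 0, 0]

```text
clock: 33.0
ee_pos: [639.0, 10.6, 32.2]
ee_rot: [-2.39, -2.031, 0.006]
contact_force: [-7.1, 2.2, 3.5]
finger_gap: 0.009
grip_force: 4.0
```

play_rows:
  travel:
    - [0.04, -0.006, 0]
    - [0.04, -0.006, 0]
    - [0.04, -0.006, 0]
  turn: [0, 0, 0]

```text
clock: 33.25
ee_pos: [641.8, 10.6, 32.2]
ee_rot: [-2.39, -2.031, 0.005]
contact_force: [-8.9, 2.6, 3.7]
finger_gap: 0.002
grip_force: 4.0
```

play_rows:
  travel:
    - [0.04, -0.006, 0]
    - [0.04, -0.006, 0]
    - [0.04, -0.006, 0]
  turn: [0, 0, 0]

```text
clock: 33.5
ee_pos: [644.7, 10.3, 32.0]
ee_rot: [-2.39, -2.031, 0.005]
contact_force: [-7.5, 3.8, 3.3]
finger_gap: 0.008
grip_force: 4.0
```

play_rows:
  travel:
    - [0.04, -0.006, 0]
    - [0.04, -0.006, 0]
  turn: [0, 0]

```text
clock: 33.67
ee_pos: [646.7, 10.1, 32.0]
ee_rot: [-2.389, -2.03, 0.005]
contact_force: [-6.6, 3.8, 3.3]
finger_gap: 0.006
grip_force: 4.1
```

play_rows:
  travel:
    - [0.04, -0.006, 0]
    - [0.04, -0.006, 0]
    - [0, 0, 0]
  turn: [0, 0, 0]

```text
clock: 33.92
ee_pos: [649.0, 9.8, 31.9]
ee_rot: [-2.39, -2.031, 0.005]
contact_force: [-6.2, 4.8, 2.0]
finger_gap: 0.002
grip_force: 3.5
```

play_rows:
  travel:
    - [-0.3, 0.05, 0]
    - [-0.9, 0.14, 0]
    - [-0.25, -0.8, 0]
    - [-0.22, -1, 0]
    - [-0.22, -1, 0]
    - [-0.22, -1, 0]
    - [-0.22, -1, 0]
    - [-0.2, -1, 0]
  turn: [0, 0, 0, 0, 0, 0, 0, 0]

```text
clock: 34.58
ee_pos: [587.7, -133.2, 33.2]
ee_rot: [2.393, 2.033, 0.001]
contact_force: [0.7, -0.9, 0.5]
finger_gap: 0.002
grip_force: 0.0
```

play_rows:
  travel:
    - [-0.16, -1, 0]
    - [-0.16, -1, 0]
    - [-0.16, -1, 0]
    - [-0.16, -1, 0]
    - [0, -0.28, 0]
    - [0.6, -0.1, 0]
    - [0.1, -0.03, 0]
  turn: [0, 0, 0, 0, 0, 0, 0]

```text
clock: 35.17
ee_pos: [590.8, -242.9, 33.5]
ee_rot: [2.394, 2.032, 0.002]
contact_force: [-0.3, 0.4, -0.4]
finger_gap: 0.007
grip_force: 0.0
```

play_rows:
  travel:
    - [0.08, -0.02, 0]
    - [0.08, -0.013, 0]
    - [0.08, -0.013, 0]
    - [0.06, -0.01, 0]
    - [0.06, -0.01, 0]
    - [0.04, -0.006, 0]
    - [0.04, -0.006, 0]
  turn: [0, 0, 0, 0, 0, 0, 0]

```text
clock: 35.75
ee_pos: [600.0, -243.8, 32.9]
ee_rot: [-2.393, -2.033, 0.001]
contact_force: [-3.7, 0.1, 2.1]
finger_gap: 0.003
grip_force: 2.2
```

play_rows:
  travel:
    - [0.04, -0.006, 0]
    - [0.04, -0.006, 0]
    - [0.04, -0.006, 0]
    - [0.04, -0.006, 0]
  turn: [0, 0, 0, 0]

```text
clock: 36.08
ee_pos: [602.5, -244.6, 32.4]
ee_rot: [-2.391, -2.032, 0.005]
contact_force: [-8.6, 0.1, 2.8]
finger_gap: 0.005
grip_force: 3.9
```

play_rows:
  travel:
    - [0.04, -0.006, 0]
    - [0.04, -0.006, 0]
    - [0.04, -0.006, 0]
  turn: [0, 0, 0]

```text
clock: 36.33
ee_pos: [605.4, -245.3, 32.4]
ee_rot: [-2.391, -2.032, 0.006]
contact_force: [-6.9, -1.7, 3.0]
finger_gap: 0.005
grip_force: 3.7
```

play_rows:
  travel:
    - [0.04, -0.006, 0]
    - [0.04, -0.006, 0]
    - [0.04, -0.006, 0]
  turn: [0, 0, 0]

```text
clock: 36.58
ee_pos: [608.3, -246.0, 32.4]
ee_rot: [-2.391, -2.032, 0.006]
contact_force: [-8.1, -1.4, 1.2]
finger_gap: 0.005
grip_force: 3.8
```

play_rows:
  travel:
    - [0.04, -0.006, 0]
    - [0.04, -0.006, 0]
  turn: [0, 0]

```text
clock: 36.75
ee_pos: [610.3, -246.2, 32.3]
ee_rot: [-2.391, -2.032, 0.006]
contact_force: [-7.7, -1.4, 1.9]
finger_gap: 0.003
grip_force: 3.7
```

play_rows:
  travel:
    - [0.04, -0.006, 0]
    - [0, 0, 0]
  turn: [0, 0]

```text
clock: 36.92
ee_pos: [611.5, -246.4, 32.2]
ee_rot: [-2.391, -2.032, 0.006]
contact_force: [-6.5, -1.3, 1.9]
finger_gap: 0.008
grip_force: 3.2
```

play_rows:
  travel:
    - [0.03, -0.005, 0]
    - [0.03, -0.005, 0]
  turn: [0, 0]

```text
clock: 37.08
ee_pos: [611.8, -246.3, 32.1]
ee_rot: [-2.389, -2.031, 0.009]
contact_force: [-13.6, -0.4, 6.2]
finger_gap: 0.004
grip_force: 6.7
```

play_rows:
  travel:
    - [0.03, -0.005, 0]
    - [0.03, -0.005, 0]
  turn: [0, 0]

```text
clock: 37.25
ee_pos: [611.7, -246.1, 31.8]
ee_rot: [-2.386, -2.029, 0.012]
contact_force: [-18.8, 0.5, 8.7]
finger_gap: 0.004
grip_force: 9.4
```

play_rows:
  travel:
    - [-0.3, 0.05, 0]
    - [-0.9, 0.14, 0]
    - [0.14, 1, 0]
    - [0.16, 1, 0]
    - [0.16, 1, 0]
    - [0.16, 1, 0]
    - [0.16, 1, 0]
    - [0.16, 1, 0]
  turn: [0, 0, 0, 0, 0, 0, 0, 0]

```text
clock: 37.92
ee_pos: [610.4, -90.6, 33.2]
ee_rot: [2.394, 2.033, 0.001]
contact_force: [-0.0, -0.5, -0.4]
finger_gap: 0.004
grip_force: 0.0
```

play_rows:
  travel:
    - [0.16, 1, 0]
    - [0.16, 1, 0]
    - [0.16, 1, 0]
    - [0.16, 1, 0]
    - [0.1, 0.12, 0]
    - [0.45, -0.08, 0]
    - [0, 0, 0]
  turn: [0, 0, 0, 0, 0, 0, 0]

```text
clock: 38.5
ee_pos: [641.3, 9.0, 33.5]
ee_rot: [2.392, 2.034, 0.002]
contact_force: [-0.8, 0.7, 0.3]
finger_gap: 0.008
grip_force: 0.0
```

play_rows:
  travel:
    - [0.08, -0.013, 0]
    - [0.08, -0.013, 0]
    - [0.06, -0.01, 0]
    - [0.04, -0.006, 0]
    - [0.04, -0.006, 0]
    - [0.04, -0.006, 0]
  turn: [0, 0, 0, 0, 0, 0]

```text
clock: 39.0
ee_pos: [648.2, 7.7, 32.9]
ee_rot: [-2.394, -2.034, 0.0]
contact_force: [0.6, -1.1, 0.3]
finger_gap: 0.003
grip_force: 0.0
```

play_rows:
  travel:
    - [0.04, -0.006, 0]
    - [0.04, -0.006, 0]
    - [0.04, -0.006, 0]
  turn: [0, 0, 0]

```text
clock: 39.25
ee_pos: [649.4, 7.8, 32.4]
ee_rot: [-2.391, -2.032, 0.005]
contact_force: [-7.5, 1.8, 3.5]
finger_gap: 0.004
grip_force: 3.8
```

play_rows:
  travel:
    - [0.03, -0.005, 0]
    - [0.03, -0.005, 0]
  turn: [0, 0]

```text
clock: 39.42
ee_pos: [650.5, 7.9, 32.3]
ee_rot: [-2.39, -2.031, 0.006]
contact_force: [-7.8, 2.0, 4.3]
finger_gap: 0.002
grip_force: 4.0
```

play_rows:
  travel:
    - [0.04, -0.006, 0]
    - [0.03, -0.005, 0]
  turn: [0, 0]

```text
clock: 39.58
ee_pos: [652.2, 7.9, 32.2]
ee_rot: [-2.39, -2.031, 0.005]
contact_force: [-8.1, 2.5, 3.5]
finger_gap: 0.003
grip_force: 4.1
```

play_rows:
  travel:
    - [0.03, -0.005, 0]
    - [0.03, -0.005, 0]
  turn: [0, 0]

```text
clock: 39.75
ee_pos: [653.1, 7.9, 32.1]
ee_rot: [-2.389, -2.031, 0.007]
contact_force: [-11.3, 2.7, 6.1]
finger_gap: 0.004
grip_force: 5.9
```

play_rows:
  travel:
    - [0.03, -0.005, 0]
  turn: [0]

```text
clock: 39.83
ee_pos: [653.1, 7.9, 32.0]
ee_rot: [-2.388, -2.03, 0.01]
contact_force: [-14.5, 3.4, 7.8]
finger_gap: 0.005
grip_force: 7.2
```

play_rows:
  travel:
    - [0.02, -0.003, 0]
  turn: [0]

```text
clock: 39.92
ee_pos: [653.0, 7.9, 31.8]
ee_rot: [-2.387, -2.029, 0.011]
contact_force: [-15.0, 2.5, 8.3]
finger_gap: 0.009
grip_force: 7.8
```

Left has met the stop. Feeling the right corner again in case it drifted back.

play_rows:
  travel:
    - [-0.3, 0.05, 0]
    - [-0.9, 0.14, 0]
    - [-0.2, -0.8, 0]
    - [-0.2, -1, 0]
    - [-0.2, -1, 0]
    - [-0.2, -1, 0]
    - [-0.2, -1, 0]
    - [-0.2, -1, 0]
  turn: [0, 0, 0, 0, 0, 0, 0, 0]

```text
clock: 40.58
ee_pos: [597.2, -135.1, 33.2]
ee_rot: [2.393, 2.033, 0.001]
contact_force: [-0.1, -0.6, -0.3]
finger_gap: 0.006
grip_force: 0.0
```

play_rows:
  travel:
    - [-0.12, -1, 0]
    - [-0.12, -1, 0]
    - [-0.12, -1, 0]
    - [-0.12, -1, 0]
    - [0, -0.28, 0]
    - [0.4, -0.08, 0]
    - [0, 0, 0]
  turn: [0, 0, 0, 0, 0, 0, 0]

```text
clock: 41.17
ee_pos: [596.4, -243.5, 33.3]
ee_rot: [2.394, 2.032, 0.002]
contact_force: [-0.2, 0.9, 1.3]
finger_gap: 0.006
grip_force: 0.0
```

play_rows:
  travel:
    - [0.12, -0.02, 0]
    - [0.12, -0.02, 0]
    - [0.12, -0.02, 0]
    - [0.08, -0.013, 0]
    - [0.04, -0.006, 0]
    - [0.04, -0.006, 0]
    - [0.04, -0.006, 0]
  turn: [0, 0, 0, 0, 0, 0, 0]

```text
clock: 41.75
ee_pos: [609.3, -244.9, 32.9]
ee_rot: [-2.394, -2.034, 0.0]
contact_force: [0.2, -0.2, -0.2]
finger_gap: 0.004
grip_force: 0.0
```

play_rows:
  travel:
    - [0.03, -0.005, 0]
    - [0.03, -0.005, 0]
  turn: [0, 0]

```text
clock: 41.92
ee_pos: [610.8, -245.3, 32.9]
ee_rot: [-2.394, -2.034, 0.0]
contact_force: [-0.2, -0.3, -0.5]
finger_gap: 0.006
grip_force: 0.0
```

play_rows:
  travel:
    - [0.03, -0.005, 0]
  turn: [0]

```text
clock: 42.0
ee_pos: [611.5, -245.5, 32.9]
ee_rot: [-2.394, -2.034, 0.0]
contact_force: [-0.4, 0.5, 0.6]
finger_gap: 0.008
grip_force: 0.0
```

play_rows:
  travel:
    - [0.03, -0.005, 0]
  turn: [0]

```text
clock: 42.08
ee_pos: [612.0, -245.6, 32.9]
ee_rot: [-2.394, -2.034, 0.001]
contact_force: [-2.6, 0.1, 1.6]
finger_gap: 0.007
grip_force: 1.7
```

play_rows:
  travel:
    - [0.03, -0.005, 0]
  turn: [0]

```text
clock: 42.17
ee_pos: [612.0, -245.5, 32.7]
ee_rot: [-2.392, -2.033, 0.003]
contact_force: [-6.9, 0.7, 3.5]
finger_gap: 0.01
grip_force: 3.3
```

play_rows:
  travel:
    - [0.03, -0.005, 0]
  turn: [0]

```text
clock: 42.25
ee_pos: [612.0, -245.5, 32.5]
ee_rot: [-2.391, -2.032, 0.004]
contact_force: [-7.4, 0.9, 3.6]
finger_gap: 0.005
grip_force: 3.9
```

play_rows:
  travel:
    - [0.02, -0.003, 0]
  turn: [0]

```text
clock: 42.33
ee_pos: [612.1, -245.5, 32.5]
ee_rot: [-2.39, -2.031, 0.005]
contact_force: [-9.5, 0.6, 5.0]
finger_gap: 0.005
grip_force: 4.8
```

play_rows:
  travel:
    - [0.03, -0.005, 0]
    - [0.02, -0.003, 0]
  turn: [0, 0]

```text
clock: 42.5
ee_pos: [612.0, -245.4, 32.2]
ee_rot: [-2.388, -2.03, 0.008]
contact_force: [-13.6, 2.2, 8.0]
finger_gap: 0.004
grip_force: 7.3
```

play_rows:
  travel:
    - [-0.2, 0.03, 0]
    - [-0.9, 0.14, 0]
    - [-0.6, 0.1, 0]
    - [0, 0, 1]
    - [0, 0, 1]
    - [0, 0, 1]
    - [0, 0, 1]
    - [0, 0, 1]
  turn: [0, 0, 0, 0, 0, 0, 0, 0]

```text
clock: 43.17
ee_pos: [573.1, -239.3, 159.3]
ee_rot: [2.394, 2.033, 0.001]
contact_force: [-0.9, -0.9, -0.6]
finger_gap: 0.005
grip_force: 0.0
```

play_rows:
  travel:
    - [0, 0.8, 0.6]
    - [0, 1, 0]
    - [0, 1, 0]
    - [0, 1, 0]
    - [0, 1, 0]
    - [0, 1, 0]
    - [0, 0, 0]
  turn: [0, 0, 0, 0, 0, 0, 0]

```text
clock: 43.75
ee_pos: [573.0, -90.7, 173.0]
ee_rot: [-2.39, -2.038, -0.002]
contact_force: [0.7, 0.3, -0.1]
finger_gap: 0.005
grip_force: 0.0
```

```bash
python3 - <<'E'
from h import *
cp,im=wr("w7"); im2=optics.get_image("scene"); c=cv2.resize(im2[130:300,200:450,::-1],None,fx=2,fy=2,interpolation=cv2.INTER_CUBIC)
o=np.zeros((420,560,3),np.uint8); cv2.imwrite("pics/s7.png",c)
print(r.read_state()["clock"])
E
```

```text
43.85
```

View pics/w7.png

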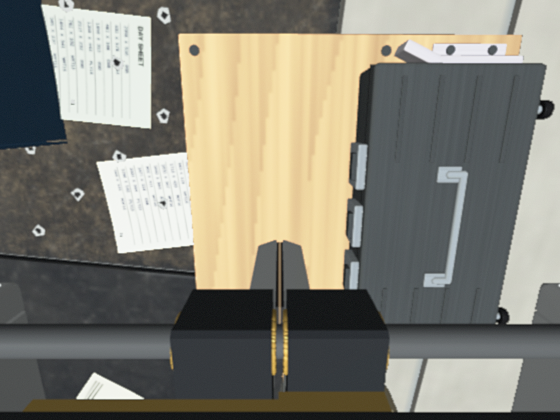

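View pics/s7.png

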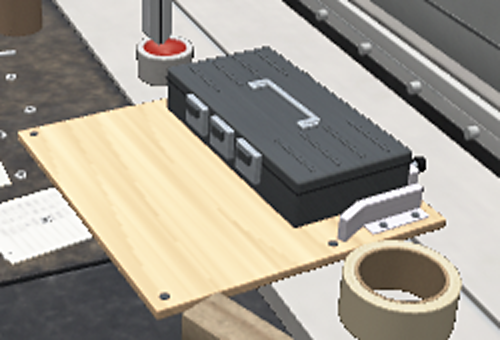

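The pictures show the box flat between the guides and against the bar, with its near edge parallel to the board's near edge. The tape, tin and offcut are where they were, and the fingers are clear. Both corners met the stop with no further motion.

```bash
python3 -c "
from rig import r
print(r.close_job())"
```

```text
the job is handed in; nothing more can be done
None
```

The toolbox is handed in at about 44 s, pressed flat and square against the stop between the guides; the highest wrist force at a reading was about 21 N (limit 22 N), briefly, as the right corner first met the bar.

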